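Hook the ledge bracket into the slotted upright

TASK

Pick up the small ledge bracket and hang it on the front of the slotted upright: press its two hook tabs into the top two slots until its back plate lies flat on the slotted face, then push it down until the tabs have engaged and it will go no further. Feel your way in without forcing it (about 15 N is plenty), leave it hanging there level, and do not disturb the cup, the jar or the tape roll.

Things in the scene. Friction and masses are not known exactly. Their poses are not given: they have to be found in the camera images.
- bracket_grip (a point): Grip point of the loose grey ledge bracket (0.2-0.4 kg), standing upright on its ledge. Axes: x out of its back towards the tabs, y sideways, z up. It lies in a vertical rib 12 mm thick in y, reaching 25 mm to -x and 15 mm above it; grip from above, closing along y. Rear face of the back plate 40 mm ahead (+x). Ledge 110 x 70 x 6 mm, underside 80 mm below, runs to -x from the back plate.
- upper_tab (a point): On the bracket, axes as bracket_grip: on the rear face at mid-height of the upper of two steel hook tabs; 40 mm ahead of and 5 mm above bracket_grip. The lower tab is the same, 40 mm below. Each stands 11 mm out of the rear face, 5 mm wide, 15 mm high: a neck in the upper half, and at its end a 5 mm thick tongue hanging 7.5 mm below the neck, 6 mm clear of the rear face.
- upright: Fixed stand with a slotted steel channel, 50 mm wide, about 240 mm high, on a dark base plate 120 x 140 x 8 mm. Origin at bench level, mid-width, on the plane of the slotted front face. x points into the face (the bracket's x must point the same way), y along it, z up. Four slots in a column at y = 0, 40 mm apart, each 8 mm wide, 18.5 mm high, in 4 mm sheet.
- slot_design (a point): Design position of the middle of the top slot, on the slotted face, 200 mm above the upright's origin, same axes. The channel is clamped on by hand: all slots really sit up to 16 mm higher or lower, which no pose shows. With the bracket upright, tabs enter if their middles meet the slot middles within 1.7 mm; it then goes down about 8 to 12 mm until the necks rest on the slots' lower edges.
- keeper (a joint): Stiff black plastic shutter inside the channel, just below the second slot from the top; the lower tab's tongue pushes it down. Metres: 0 = up (start), grows downward, about 0.007 when the bracket is fully down. No spring: it stays where it is pushed. It takes about 5 N plus rubbing (6 to 15 N in all), more than the bracket weighs, so the bracket must be pushed down.
- cup_b: Bystander: small plaster-stained plastic cup, 79 mm wide, 63 mm high; origin at the centre of its underside, z up.
- pigment_ochre: Bystander: small jar, 47 mm wide, 98 mm high; origin at the centre of its underside, z up.
- masking_tape: Bystander: roll of tape lying flat, 105 mm across, 25 mm high; origin at the centre of its underside, z up.

How it is judged:
On the way, in this order (a step that is already met when the one before it is completed fails the run):
1. the tabs are in the top two slots, back plate within 3.5 mm of the face and sideways within 4 mm of the slots' middle (x of bracket_grip in the frame of upright between -0.0435 and -0.035 m and z of bracket_grip in the frame of upright between 0.166 and 0.216 m and y of bracket_grip in the frame of upright between -0.004 and 0.004 m), for 0.1 s.
2. the bracket is pushed down, the keeper under the second slot with it (value of joint keeper above 0.006 m), for 0.1 s.
At the end, for the whole second after the job is handed in: The bracket hangs released and at rest on the top two slots: keeper pushed down by more than 6 mm, rear face within 3.5 mm of the slotted face, within 4 mm of the slots' middle sideways, its grip point 166 to 205 mm above bench level, within 0.1 rad of upright and 0.12 rad of square to the face (value of joint keeper above 0.006 m and x of bracket_grip in the frame of upright between -0.0435 and -0.035 m and y of bracket_grip in the frame of upright between -0.004 and 0.004 m and z of bracket_grip in the frame of upright between 0.166 and 0.205 m and angle between bracket_grip's own z axis and vertical below 0.1 rad and angle between the x axis of bracket_grip and the x axis of upright, either way round below 0.12 rad and linear speed of bracket below 0.01 m/s); the robot touches nothing.
It fails at once if the bracket presses on the upright with more than 45 N (contact force between bracket and upright above 45 N).
It fails at once if the cup is moved by more than 20 mm (distance of cup_b from where it was at the start of the episode above 0.02 m).
It fails at once if the jar is moved by more than 20 mm (distance of pigment_ochre from where it was at the start of the episode above 0.02 m).
It fails at once if the tape roll is moved by more than 20 mm (distance of masking_tape from where it was at the start of the episode above 0.02 m).
It also fails if it takes over 72 s, if anything falls off the work surface, if the arm or the gripper's body presses on something with over 40 N, if the wrist force passes 120 N, or if a joint passes its speed limit or range.

ROBOT

A 6-joint arm with a two-finger parallel gripper is mounted at the origin on a cart in front of the work surface, level with it; the furniture and walls round the work are solid. World frame = base frame: x ahead of the robot, y to its left, z up, the work surface at z = 0. Lengths are in m, angles in rad, forces in N, time in s.
With the tool pointing down it reaches from about 0.3 to 0.85 m from the base axis. Payload 5.4 kg.
Tool frame: the origin (TCP) lies at the very end of the fingers, on their centre line; the grasp point (between the pads) lies 19 mm behind it (arm.tcp_to_grasp is the distance from the TCP to the grasp point, in m); z points along the fingers, x is the direction in which the jaws open and shut, and the axes are right-handed (so a half turn about z gives the same grasp; the last joint's range is limited). The gripper opens to 85 mm and grips with 20 to 120 N. Pads are 22 mm wide; open, the fingers measure 114 mm over their backs; the gripper's body (76 mm by 85 mm) begins 54 mm behind the grasp point. The pads swing forward as they close: fully open they stand 13 mm farther back than shut.
Start: joints at [1.086, 0.158, 1.597, -0, 1.386, -0.21], TCP at [0.156, 0.553, 0.231] pointing down, gripper open.
Joint ranges: [-2.91, 2.91], [-0.94, 2.29], [0.18, 2.7], [-1.29, 4.43], [0.17, 2.64], [-3, 3]. Speed limits (rad/s): [2.57, 2.57, 3.14, 3.14, 3.14, 3.14].

INTERFACE

Orientations are given as a unit quaternion [x, y, z, w].
In Python, from rig import arm gives the robot as it stands.
- The arm moves only by the tool send_rows, never from a script. Its argument "series" is one flat list of numbers, 5 for each row, row after row: the finger opening in mm, from 0 to 85.4, then the shift along the tool's x, y, z in mm, then the turn about the tool's z in degrees. A call has exactly 5 rows; each row is the pose to reach, as a shift and turn from the pose commanded when the call began, along the tool's axes at that moment; what a row does not reach only later rows make up. A row lasts 1/10 s, in which the tool goes at most 50 mm and 8.59 degrees, less where a joint would pass 70% of its speed; a pose out of reach is approached as far as the arm can. A call with a gripper value outside its range is refused whole. The fingers move at their own pace and stop on an object; "force" is the grip in N (left out, the last holds). Time passes only in rows, so rows that repeat a pose let the fingers close, or fill a call up. It gives the time, the measured TCP pose, the force and the opening at its end, in the units of the state.
- arm.observe(): the state, without advancing time (a new reading comes with each control period).
- arm.camera(name): name is "scene" or "top" or "wrist"; returns (picture, depth): 480x640x3 uint8, red, green, blue; 480x640 float32, m along the optical axis (not along the pixel's ray), 0 where there is no reading.
- arm.get_calibration(name): a dict with "intrinsics" (3x3 intrinsics, pixels), "dist_coeffs" ([k1, k2, p1, p2, k3] as OpenCV has them; the pictures are not rectified), "rvec" (rotation vector, rad) and "tvec" (3), from world to camera coordinates, as OpenCV has them. Camera axes: x right, y down, z forward; pixel columns grow to the right and rows downward; lengths in m; the calibration is good to about 2 mm. A picture is of the moment at which its call begins: read the wrist's pose just before it. get_calibration takes no time and is no camera call; for the wrist camera it gives the pose at the moment of the call.
- arm.sign_off(): hands the job in, once; it reports no verdict.
Trained networks look in the newest picture that a camera, given by its name, has taken for a name from the list of things; names that differ only in an ending like _2 or _b are one class to them, and where a whole thing is asked for, a point or a joint stands for the part that bears it (a point fixed in the world has none). Each returns a list of dicts, best first, with "confidence" (0 to 1); they miss things now and then, are a little off and sometimes report something else, mostly with a low value. They report only what shows in the picture. A call takes as long as a camera call.
- arm.spot_in(camera, label): "location" ([x, y, z] in m, in world coordinates, good to about 4 mm: the middle of the surface that is visible of it).
- arm.masks_of(camera, label): "region" (480x640 bool, what is visible of it).
The state is a dict: "t": time; "joints": joint angles; "dq": joint speeds; "joint_torque": joint torques, N m; "tcp_pos": TCP position; "orientation": TCP orientation; "contact_force": force on the tool from outside, world axes, zero at the start; "moment": the same for the moment, N m; "gripper_width": finger opening in m.
Only numpy, scipy, OpenCV 4.12 (cv2) and the standard library are available. Lean on these libraries where they do the work, as an engineer would, in place of code of your own. Each camera call takes 0.05 s, during which the arm holds its last target. There are 200 camera calls.

## Working session

There is one attempt and no reset: what is moved stays moved. The work goes in short steps, Python scripts to look and compute and a tool call to move; the robot and the scene stay as the last step left them, time stands still between calls to the robot, and variables do not carry over. Pictures are saved under pics/ and viewed, about 8 in all and at most 12, crops included, and the job is handed in when it is done.

Besides the shell and the picture viewer there is one more tool, called after "Call:" in YAML: its name, and indented under it one key for each argument. send_rows: Moves the arm, as the interface text tells. Its arguments: {"type":"object","properties":{"series":{"type":"array","items":{"type":"number"}},"force":{"type":"number"}},"required":["series"]}

```bash
mkdir -p pics; ls; cat > h.py <<'E'
import numpy as np, cv2
from rig import arm
from scipy.spatial.transform import Rotation as R
def cloud(cam, depth, cal=None):
    c=cal or arm.get_calibration(cam); K=np.array(c["intrinsics"]);d=np.array(c["dist_coeffs"])
    v,u=np.mgrid[0:480,0:640]
    p=cv2.undistortPoints(np.stack([u,v],-1).reshape(-1,1,2).astype(np.float64),K,d).reshape(480,640,2)
    P=np.dstack([p[...,0]*depth,p[...,1]*depth,depth])
    Rm=cv2.Rodrigues(np.array(c["rvec"],float))[0]
    W=(P-np.array(c["tvec"]).reshape(3))@Rm
    W[depth<=0]=np.nan
    return W
E
python3 - <<'E'
from h import *
s=arm.observe(); print({k:np.round(v,3) for k,v in s.items()})
ims=[]
for c in ("scene","top"):
    im,d=arm.camera(c); np.savez(f"{c}0.npz",im=im,d=d)
    W=cloud(c,d); np.save(f"{c}0W.npy",W)
    for l in ("bracket_grip","upper_tab","upright","slot_design","keeper","cup_b","pigment_ochre","masking_tape"):
        r=arm.spot_in(c,l)
        print(c,l,[(np.round(x["location"],3).tolist(),round(x["confidence"],2)) for x in r[:2]])
    cv2.imwrite(f"pics/{c}0.png",im[...,::-1])
    cal=arm.get_calibration(c); Rm=cv2.Rodrigues(np.array(cal["rvec"],float))[0]; print(c,"pos",-Rm.T@np.array(cal["tvec"]).ravel())
E
```

```text
pics
{'t': np.float64(0.0), 'joints': array([ 1.086,  0.159,  1.598,  0.   ,  1.386, -0.21 ]), 'dq': array([ 0.001,  0.   , -0.001, -0.002, -0.   , -0.001]), 'joint_torque': array([ 1.0000e-03, -3.9599e+01, -3.3144e+01, -0.0000e+00,  8.0000e-03,
        0.0000e+00]), 'tcp_pos': array([0.156, 0.553, 0.23 ]), 'orientation': array([ 0.797,  0.604, -0.001,  0.   ]), 'contact_force': array([-0.882, -0.201,  0.197]), 'moment': array([-0.025, -0.018, -0.024]), 'gripper_width': np.float64(0.086)}
scene bracket_grip []
scene upper_tab [([0.488, 0.153, 0.01], 0.6)]
scene upright [([0.623, -0.077, 0.052], 0.57)]
scene slot_design [([0.621, -0.075, 0.051], 0.9)]
scene keeper []
scene cup_b [([0.437, -0.296, 0.034], 0.56)]
scene pigment_ochre [([0.411, -0.015, 0.075], 0.74)]
scene masking_tape [([0.708, 0.097, 0.02], 0.65)]
scene pos [-0.0317838  -0.57027377  1.12537961]
top bracket_grip [([0.487, 0.157, 0.002], 0.61)]
top upper_tab [([0.483, 0.162, 0.009], 0.71)]
top upright [([0.624, -0.056, 0.01], 0.78)]
top slot_design [([0.62, -0.063, 0.009], 0.88)]
top keeper []
top cup_b [([0.43, -0.306, 0.022], 0.56), ([0.622, -0.055, 0.014], 0.17)]
top pigment_ochre [([0.412, -0.0, 0.098], 0.88)]
top masking_tape [([0.71, 0.098, 0.025], 0.84)]
top pos [ 0.33819655 -0.0159258   1.21917543]
```

View pics/scene0.png

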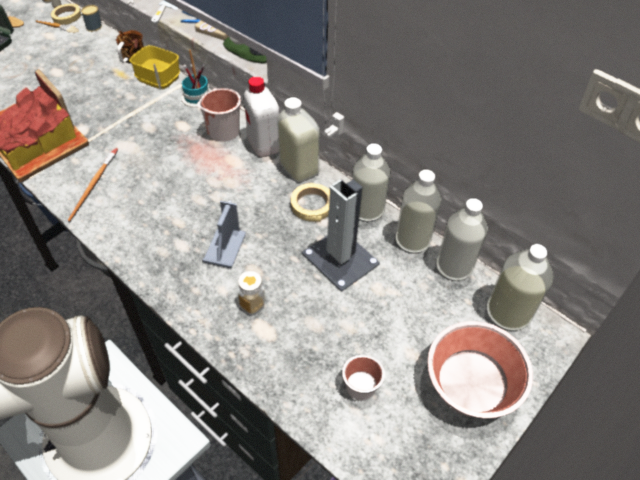

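View pics/top0.png

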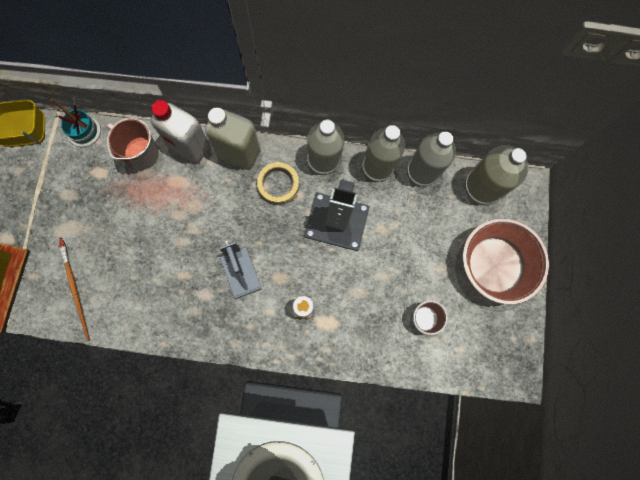

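The scene and top pictures show the bracket at top (238,270), its back plate away from the robot, the upright at top (340,210) with its slots facing the robot, and the jar at (303,307) between them. Next I fit geometry to the depth.

```bash
python3 - <<'E'
from h import *
for c in ("scene","top"):
    W=np.load(f"{c}0W.npy"); P=W[np.isfinite(W).all(-1)]
    # upright base plate
    def box(cx,cy,r,z0,z1): return P[(abs(P[:,0]-cx)<r)&(abs(P[:,1]-cy)<r)&(P[:,2]>z0)&(P[:,2]<z1)]
    print(c,"bench z",np.median(box(0.55,0.25,.03,-.05,.05)[:,2]))
    for z0,z1 in ((.004,.014),(.03,.08),(.08,.13),(.13,.18),(.18,.22),(.22,.27)):
        q=box(0.64,-0.06,.1,z0,z1)
        if len(q)>3:print("up",z0,len(q),q.min(0).round(3),q.max(0).round(3))
    for z0,z1 in ((.004,.012),(.015,.05),(.05,.085),(.085,.13)):
        q=box(0.49,0.155,.09,z0,z1)
        if len(q)>9:
            r=cv2.minAreaRect((q[:,:2]*1000).astype(np.float32)); print("br",z0,len(q),q.min(0).round(3),q.max(0).round(3),"rect",np.round(r[0],1),np.round(r[1],1),round(r[2],1))
            print("   zmean",q[:,2].mean().round(4))
    m=arm.masks_of(c,"upright"); 
    q=box(0.62,-0.06,.11,.004,.013); r=cv2.minAreaRect((q[:,:2]*1000).astype(np.float32)); print("base rect",r)
    # front face normal: vertical plane RANSAC
    q=box(0.62,-0.06,.06,.03,.2); 
    best=None; rng=np.random.default_rng(0)
    for a in np.radians(np.arange(-45,46,0.5)):
        s=q[:,0]*np.cos(a)+q[:,1]*np.sin(a); h,e=np.histogram(s,np.arange(.4,.8,.002)); 
        if best is None or h.max()>best[0]: best=(h.max(),np.degrees(a),e[h.argmax()]+.001,len(q))
    print("face n deg",best)
E
```

```text
scene bench z 3.282791937827609e-05
up 0.004 1786 [ 0.541 -0.154  0.004] [0.735 0.037 0.014]
up 0.03 416 [ 0.614 -0.085  0.03 ] [ 0.672 -0.029  0.08 ]
up 0.08 436 [ 0.613 -0.086  0.08 ] [ 0.674 -0.029  0.13 ]
up 0.13 490 [ 0.613 -0.085  0.13 ] [ 0.671 -0.03   0.18 ]
up 0.18 501 [ 0.613 -0.086  0.18 ] [ 0.671 -0.028  0.22 ]
up 0.22 466 [ 0.613 -0.085  0.22 ] [ 0.676 -0.029  0.24 ]
br 0.004 758 [0.4   0.067 0.004] [0.579 0.244 0.012] rect [490.4 156.1] [178.7 176.5] 0.5
   zmean 0.0067
br 0.015 274 [0.417 0.101 0.015] [0.54  0.182 0.05 ] rect [482.3 157.7] [113.5  67.5] 27.9
   zmean 0.0314
br 0.05 261 [0.463 0.146 0.05 ] [0.54  0.204 0.085] rect [505.1 162.6] [80.4 39.3] 42.1
   zmean 0.0675
br 0.085 233 [0.473 0.149 0.085] [0.54  0.204 0.104] rect [508.9 166.6] [75.9 39.7] 41.5
   zmean 0.0938
base rect ((619.643310546875, -58.54225158691406), (217.55795288085938, 214.80844116210938), 0.7904005646705627)
face n deg (np.int64(485), np.float64(-7.0), np.float64(0.6210000000000002), 1550)
top bench z 7.107392984367957e-05
up 0.004 2026 [ 0.541 -0.159  0.004] [0.74  0.04  0.014]
up 0.03 
[... 212 characters left out ...]
031  0.22 ]
up 0.22 369 [ 0.615 -0.084  0.22 ] [ 0.676 -0.031  0.241]
br 0.004 987 [0.4   0.066 0.004] [0.58  0.244 0.012] rect [489.9 154.9] [178.7 179.4] 89.9
   zmean 0.0067
br 0.015 122 [0.418 0.104 0.015] [0.537 0.198 0.049] rect [481.  156.1] [108.  65.] 28.0
   zmean 0.0296
br 0.05 91 [0.464 0.146 0.05 ] [0.538 0.199 0.085] rect [496.2 164.4] [74.  38.9] 28.8
   zmean 0.0663
br 0.085 207 [0.472 0.149 0.085] [0.539 0.198 0.105] rect [504.8 175.6] [73.9 37.3] 14.8
   zmean 0.0951
base rect ((619.7457885742188, -60.09283447265625), (218.29086303710938, 219.44100952148438), 0.10340709239244461)
face n deg (np.int64(368), np.float64(-7.499999999999999), np.float64(0.6210000000000002), 545)
```

```bash
python3 - <<'E'
from h import *
P=np.vstack([np.load(f"{c}0W.npy").reshape(-1,3) for c in("scene","top")]); P=P[np.isfinite(P).all(1)]
q=P[(abs(P[:,0]-.49)<.09)&(abs(P[:,1]-.155)<.09)&(P[:,2]>.02)&(P[:,2]<.12)]
print(len(q))
for lo,hi in((-10,50),(50,130),):
  res=[]
  for a in np.arange(lo,hi,.5):
    s=q[:,0]*np.cos(np.radians(a))+q[:,1]*np.sin(np.radians(a)); h,e=np.histogram(s,np.arange(-.3,.8,.002)); res.append((h.max(),a,e[h.argmax()]+.001))
  print(sorted(res)[-5:])
a=np.radians(26)
for a in np.radians([24,27,30]):
  for z0 in (.02,.04,.06,.08,.09,.095,.1):
    k=q[(q[:,2]>z0)&(q[:,2]<z0+.01)]
    s=k[:,0]*np.cos(a)+k[:,1]*np.sin(a); t=-k[:,0]*np.sin(a)+k[:,1]*np.cos(a)
    print(round(np.degrees(a)),z0,len(k),"x",np.percentile(s,[1,10,50,90,99]).round(3),"y",np.percentile(t,[1,10,50,90,99]).round(3))
s=arm.observe();print(R.from_quat(s["orientation"]).as_matrix().round(3))
c=arm.get_calibration("wrist");Rm=cv2.Rodrigues(np.array(c["rvec"],float))[0];print(-Rm.T@np.array(c["tvec"]).ravel(),Rm.round(2),np.array(c["intrinsics"]).round())
E
```

```text
1098
[(np.int64(153), np.float64(30.5), np.float64(0.5470000000000007)), (np.int64(157), np.float64(27.0), np.float64(0.5530000000000007)), (np.int64(158), np.float64(29.0), np.float64(0.5490000000000007)), (np.int64(161), np.float64(26.5), np.float64(0.5530000000000007)), (np.int64(168), np.float64(28.0), np.float64(0.5510000000000007))]
[(np.int64(262), np.float64(116.5), np.float64(-0.07899999999999979)), (np.int64(265), np.float64(115.0), np.float64(-0.06499999999999978)), (np.int64(277), np.float64(117.5), np.float64(-0.0869999999999998)), (np.int64(278), np.float64(115.5), np.float64(-0.06899999999999978)), (np.int64(283), np.float64(117.0), np.float64(-0.0829999999999998))]
24 0.02 103 x [0.465 0.469 0.517 0.558 0.561] y [-0.068 -0.062 -0.056 -0.052 -0.032]
24 0.04 98 x [0.478 0.482 0.518 0.557 0.56 ] y [-0.066 -0.06  -0.055 -0.051 -0.033]
24 0.06 93 x [0.488 0.493 0.53  0.557 0.56 ] y [-0.067 -0.06  -0.055 -0.05  -0.029]
24 0.08 115 x [0.494 0.496 0.546 0.558 0.567] y [-0.067 -0.06  -0.054 -0.032 -0.027]
24 0.09 342 x [0.495 0.502 0.535 0.558 0.568] y [-0.066 -0.057 -0.051 -0
[... 892 characters left out ...]
.548 0.551] y [-0.124 -0.118 -0.109 -0.101 -0.091]
30 0.06 93 x [0.48  0.485 0.522 0.549 0.551] y [-0.125 -0.118 -0.11  -0.101 -0.087]
30 0.08 115 x [0.486 0.488 0.537 0.55  0.558] y [-0.125 -0.118 -0.109 -0.09  -0.085]
30 0.09 342 x [0.487 0.493 0.526 0.55  0.56 ] y [-0.124 -0.111 -0.106 -0.099 -0.089]
30 0.095 191 x [0.489 0.497 0.539 0.55  0.555] y [-0.124 -0.116 -0.106 -0.096 -0.087]
30 0.1 34 x [0.541 0.547 0.548 0.551 0.551] y [-0.124 -0.122 -0.106 -0.089 -0.087]
[[ 0.271  0.962  0.   ]
 [ 0.962 -0.271  0.   ]
 [ 0.    -0.    -1.   ]]
[0.08370233 0.57321096 0.37386397] [[ 0.27  0.96  0.  ]
 [ 0.92 -0.26  0.29]
 [ 0.28 -0.08 -0.96]] [[332.   0. 322.]
 [  0. 332. 237.]
 [  0.   0.   1.]]
```

Call:
send_rows:
  series: [85,-32,31.5,-4,0,85,-64,63,-8,0,85,-96,94.5,-12,0,85,-128,126,-16,0,85,-161,157,-20,0]

```text
t: 1.5
tcp_pos: [0.264, 0.3544, 0.2516]
orientation: [0.797, 0.604, 0.0, 0.0]
contact_force: [0.8, 0.4, -0.2]
gripper_width: 0.0845
```

Call:
send_rows:
  series: [85,-32,31.5,0,0,85,-64,63,0,0,85,-96,94.5,0,0,85,-128,126,0,0,85,-161,157,0,0]

```text
t: 2.0
tcp_pos: [0.3715, 0.1566, 0.2516]
orientation: [0.797, 0.604, 0.001, 0.0]
contact_force: [1.3, 1.7, 0.1]
gripper_width: 0.0852
```

Call:
send_rows:
  series: [85,-35,35,0,-2,85,-75,75,0,-4,85,-115,113,0,-6,85,-145,143,0,-8,85,-161,158,0,-8.5]

```text
t: 2.5
tcp_pos: [0.4804, -0.043, 0.2514]
orientation: [0.751, 0.66, -0.0, 0.001]
contact_force: [-0.2, 0.5, 0.6]
gripper_width: 0.0854
```

```bash
python3 - <<'E'
from h import *
s=arm.observe(); print({k:np.round(s[k],4).tolist() for k in("t","tcp_pos","orientation","dq")})
cal=arm.get_calibration("wrist"); im,d=arm.camera("wrist")
W=cloud("wrist",d,cal); np.savez("w1.npz",im=im,d=d,W=W,**{k:np.array(cal[k]) for k in cal})
cv2.imwrite("pics/w1.png",im[...,::-1]); print(arm.observe()["t"], np.array(cal["rvec"])-np.array(arm.get_calibration("wrist")["rvec"]))
E
```

```text
{'t': 2.5, 'tcp_pos': [0.4804, -0.043, 0.2514], 'orientation': [0.7511, 0.6602, -0.0001, 0.0006], 'dq': [-0.3584, 0.3562, -0.3209, 0.0196, -0.0135, -0.4344]}
2.55 [ 4.73321048e-05 -2.67353398e-03 -1.46978132e-03]
```

View pics/w1.png

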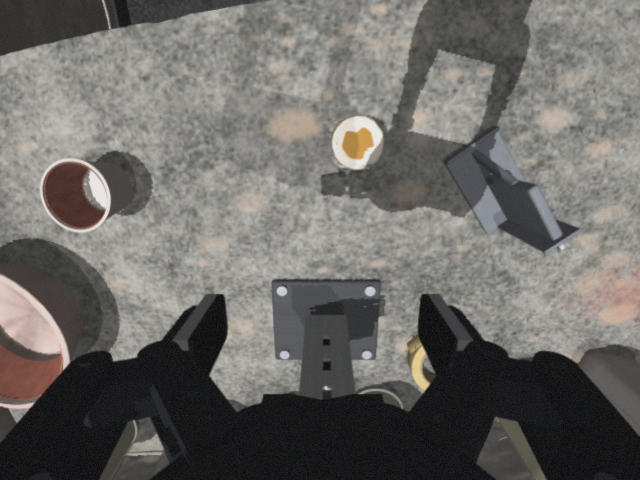

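The wrist picture shows the upright's face with slots at (326,342), (326,366) and (326,388). The top slot is hidden by the gripper, the bracket is at (520,200) with its tab visible at (563,247), and the jar is at (358,143). I'll raise the arm to see the top slot.

Call:
send_rows:
  series: [85,0,0,-30,0,85,0,-5,-65,0,85,0,-10,-95,0,85,0,-10,-100,0,85,0,-10,-100,0]

```text
t: 3.05
tcp_pos: [0.4698, -0.0382, 0.3522]
orientation: [0.75, 0.661, 0.001, 0.001]
contact_force: [0.9, 1.0, 0.5]
gripper_width: 0.0852
```

```bash
python3 - <<'E'
from h import *
s=arm.observe(); print({k:np.round(s[k],4).tolist() for k in("t","tcp_pos","orientation","dq")})
cal=arm.get_calibration("wrist"); im,d=arm.camera("wrist")
W=cloud("wrist",d,cal); np.savez("w2.npz",im=im,d=d,W=W,**{k:np.array(cal[k]) for k in cal})
cv2.imwrite("pics/w2c.png",cv2.resize(im[270:420,230:430],None,fx=4,fy=4,interpolation=cv2.INTER_CUBIC)[...,::-1])
for l in("upright","slot_design","bracket_grip","upper_tab"):
  print(l,[(np.round(x["location"],3).tolist(),round(x["confidence"],2)) for x in arm.spot_in("wrist",l)[:2]])
P=W[np.isfinite(W).all(-1)]
q=P[(abs(P[:,0]-.62)<.06)&(abs(P[:,1]+.06)<.05)&(P[:,2]>.03)&(P[:,2]<.235)]
res=[]
for a in np.arange(-20,10,.5):
  t=q[:,0]*np.cos(np.radians(a))+q[:,1]*np.sin(np.radians(a)); h,e=np.histogram(t,np.arange(.5,.7,.002)); res.append((h.max(),a,e[h.argmax()]+.001))
print(sorted(res)[-4:],len(q),q.min(0),q.max(0))
E
```

```text
{'t': 3.05, 'tcp_pos': [0.4698, -0.0382, 0.3522], 'orientation': [0.7503, 0.6611, 0.0006, 0.0011], 'dq': [-0.0008, 0.0261, 0.0518, 0.0005, -0.0108, -0.0025]}
upright [([0.617, -0.055, 0.044], 0.98), ([0.483, 0.155, 0.014], 0.18)]
slot_design [([0.49, 0.156, 0.014], 0.6), ([0.619, -0.053, 0.043], 0.57)]
bracket_grip [([0.487, 0.154, 0.01], 0.56)]
upper_tab [([0.485, 0.159, 0.012], 0.82)]
[(np.int64(3245), np.float64(-6.0), np.float64(0.6210000000000001)), (np.int64(3433), np.float64(-6.5), np.float64(0.6210000000000001)), (np.int64(3456), np.float64(-7.5), np.float64(0.6210000000000001)), (np.int64(3547), np.float64(-7.0), np.float64(0.6210000000000001))] 4485 [ 0.61434776 -0.08231006  0.03000517] [ 0.65013375 -0.03146821  0.23498529]
```

View pics/w2c.png

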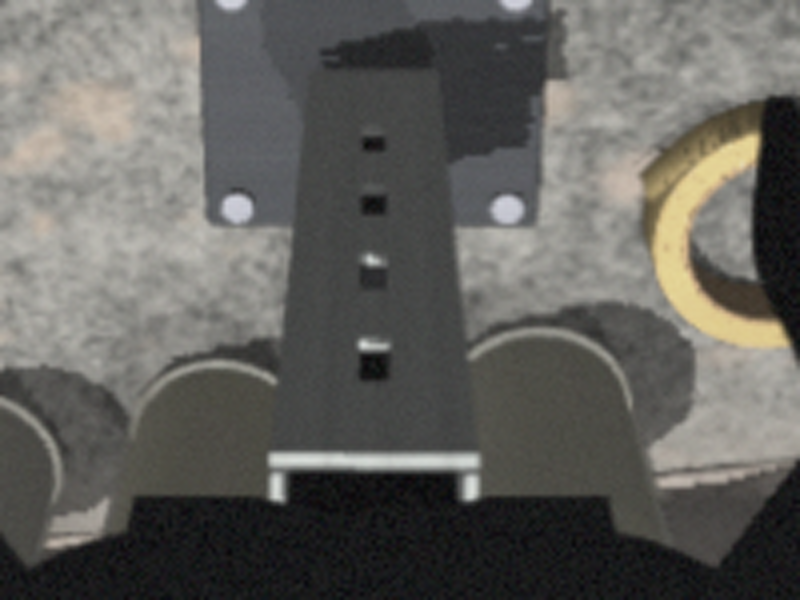

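```bash
cat >> h.py <<'E'
def ray(cal,uv):
    K=np.array(cal["intrinsics"]);d=np.array(cal["dist_coeffs"])
    p=cv2.undistortPoints(np.array(uv,float).reshape(-1,1,2),K,d).reshape(-1,2)
    Rm=cv2.Rodrigues(np.array(cal["rvec"],float))[0]; C=-Rm.T@np.array(cal["tvec"]).ravel()
    return C,np.c_[p,np.ones(len(p))]@Rm
E
python3 - <<'E'
from h import *
f=np.load("w2.npz"); W=f["W"]; P=W[np.isfinite(W).all(-1)]
q=P[(abs(P[:,0]-.62)<.06)&(abs(P[:,1]+.06)<.05)&(P[:,2]>.03)&(P[:,2]<.235)]
a=np.radians(-7.2)
for it in range(5):
    n=np.array([np.cos(a),np.sin(a),0]); s=q@n; m=np.median(s); k=q[abs(s-m)<.005]
    A=np.c_[k[:,1],k[:,2],np.ones(len(k))]; c,*_=np.linalg.lstsq(A,k[:,0],rcond=None)
    a=np.arctan(-c[0])
print("yaw",np.degrees(a),"tilt dx/dz",c[1],"res",(A@c-k[:,0]).std(), "x(y=-.06,z=.2)",c@[-.06,.2,1])
n=np.array([1,-c[0],-c[1]])
def pt(rc):
    uv=[(230+(x+.5)/4-.5,270+(y+.5)/4-.5) for x,y in rc]; C,D=ray(f,uv); t=(c[2]-C@n)/(D@n); return C+t[:,None]*D
sl=[(374,338),(374,380),(374,252),(374,288),(374,192),(374,215),(373,135),(373,151)]
X=pt(sl); print(X.round(4)); print("mid z",((X[::2,2]+X[1::2,2])/2).round(4),"h",np.diff(X[:,2])[::2].round(4))
yx=np.array([-np.sin(a),np.cos(a),0]); print("y of slots",(X@yx).round(4))
E=pt([(361,360),(388,360),(284,360),(466,360),(295,200),(455,200),(374,452)]);print("edges y (slotL,R, chanL,R,..)",(E@yx).round(4),"chan top z",E[-1])
print("bench",np.median(P[(abs(P[:,0]-.5)<.03)&(abs(P[:,1]+.1)<.03)][:,2]), "plate",np.median(P[(abs(P[:,0]-.59)<.012)&(abs(P[:,1]+.06)<.03)][:,2]))
# bracket
q=P[(abs(P[:,0]-.49)<.09)&(abs(P[:,1]-.155)<.09)&(P[:,2]>.02)&(P[:,2]<.12)]
for lo,hi in((0,50),(90,140)):
  r=[]
  for b in np.arange(lo,hi,.5):
    s=q[:,0]*np.cos(np.radians(b))+q[:,1]*np.sin(np.radians(b)); h,e=np.histogram(s,np.arange(-.3,.8,.002)); r.append((h.max(),b,e[h.argmax()]+.001))
  print(sorted(r)[-4:])
E
```

```text
yaw -7.38830193471392 tilt dx/dz 0.0009342602455520987 res 0.0006300693512492275 x(y=-.06,z=.2) 0.6183149296077083
[[ 0.6188 -0.0565  0.1913]
 [ 0.6188 -0.0566  0.2087]
 [ 0.6187 -0.0564  0.1502]
 [ 0.6187 -0.0565  0.1684]
 [ 0.6187 -0.0564  0.1159]
 [ 0.6187 -0.0564  0.1297]
 [ 0.6186 -0.0566  0.0778]
 [ 0.6186 -0.0566  0.0891]]
mid z [0.2    0.1593 0.1228 0.0834] h [0.0174 0.0182 0.0138 0.0113]
y of slots [0.0235 0.0235 0.0236 0.0235 0.0237 0.0236 0.0234 0.0234]
edges y (slotL,R, chanL,R,..) [ 0.0201  0.0272 -0.0002  0.0477 -0.0016  0.0496  0.0234] chan top z [ 0.61878445 -0.05663199  0.23509984]
bench 0.00011685134275729248 plate 0.007600610707209387
[(np.int64(351), np.float64(27.5), np.float64(0.5510000000000007)), (np.int64(387), np.float64(29.0), np.float64(0.5490000000000007)), (np.int64(399), np.float64(26.5), np.float64(0.5530000000000007)), (np.int64(417), np.float64(28.0), np.float64(0.5510000000000007))]
[(np.int64(645), np.float64(115.5), np.float64(-0.06899999999999978)), (np.int64(682), np.float64(119.0), np.float64(-0.10099999999999981)), (np.int64(705), np.float64(117.0), np.float64(-0.0829999999999998)), (np.int64(760), np.float64(117.5), np.float64(-0.0869999999999998))]
```

```bash
python3 - <<'E'
from h import *
for fn,rows,cols in (("w2.npz",range(300,392),(322,325)),("scene0.npz",range(180,262),None)):
    f=np.load(fn); im=f["im"].astype(float).mean(-1); 
    W=f["W"] if "W" in f else np.load("scene0W.npy")
    if cols:
        for v in rows: print(v,im[v,cols[0]:cols[1]].mean().round(0),im[v,312:315].mean().round(0),W[v,323].round(4),W[v,313,2].round(4))
E
```

```text
300 72.0 72.0 [ 0.6186 -0.0564  0.0678] 0.0684
301 79.0 71.0 [ 0.6187 -0.0564  0.0707] 0.0708
302 83.0 69.0 [ 0.6203 -0.0566  0.0707] 0.0739
303 83.0 71.0 [ 0.6215 -0.0568  0.0714] 0.0773
304 44.0 72.0 [ 0.6459 -0.0598  0.029 ] 0.0795
305 24.0 70.0 [ 0.6463 -0.0598  0.0315] 0.0826
306 23.0 70.0 [ 0.646  -0.0598  0.0352] 0.0846
307 39.0 71.0 [ 0.6464 -0.0599  0.0376] 0.0888
308 65.0 72.0 [ 0.6189 -0.0565  0.0905] 0.0893
309 72.0 72.0 [nan nan nan] 0.0938
310 70.0 72.0 [ 0.6192 -0.0566  0.0953] 0.0975
311 70.0 69.0 [ 0.619  -0.0565  0.0984] 0.0987
312 72.0 69.0 [ 0.6188 -0.0565  0.1013] 0.1014
313 71.0 71.0 [ 0.6183 -0.0565  0.1048] 0.1051
314 71.0 69.0 [ 0.6194 -0.0566  0.1055] 0.1062
315 73.0 68.0 [ 0.6187 -0.0565  0.1093] 0.1096
316 84.0 70.0 [ 0.6191 -0.0566  0.1111] 0.1129
317 83.0 69.0 [ 0.6207 -0.0568  0.1109] 0.1152
318 66.0 70.0 [ 0.6216 -0.0569  0.1119] 0.1149
319 32.0 69.0 [ 0.6465 -0.06    0.0725] 0.1196
320 17.0 72.0 [ 0.6466 -0.06    0.0751] 0.1209
321 21.0 71.0 [ 0.6461 -0.0599  0.0787] 0.1241
322 25.0 68.0 [ 0.6461 -0.0599  0.0813] 0.1258
323 43.0 70.0 [ 0.6465 -0.06   
[... 2522 characters left out ...]
0 [ 0.619  -0.0568  0.227 ] 0.2273
378 69.0 69.0 [ 0.6194 -0.0568  0.2279] 0.2289
379 71.0 69.0 [ 0.6193 -0.0568  0.2295] 0.2299
380 71.0 69.0 [ 0.6195 -0.0568  0.2307] 0.2304
381 69.0 68.0 [ 0.6191 -0.0568  0.2325] 0.2326
382 83.0 87.0 [ 0.6189 -0.0568  0.2341] 0.2334
383 144.0 162.0 [ 0.619  -0.0568  0.2354] 0.2361
384 196.0 204.0 [ 0.6195 -0.0568  0.2361] 0.2365
385 210.0 202.0 [ 0.6208 -0.057   0.2359] 0.2359
386 181.0 156.0 [ 0.6226 -0.0572  0.2352] 0.2343
387 112.0 84.0 [ 0.6455 -0.0601  0.2107] 0.2096
388 39.0 30.0 [ 0.6465 -0.0602  0.2111] 0.2123
389 20.0 17.0 [ 0.6465 -0.0602  0.2125] 0.2127
390 19.0 18.0 [ 0.6455 -0.0601  0.2151] 0.214
391 21.0 17.0 [ 0.6466 -0.0602  0.2153] 0.2163
```

Call:
send_rows:
  series: [85,42,0,20,-7,85,85,0,45,-14,85,128,0,75,-21,85,168,0,105,-28,85,204,0,130,-34.7]

```text
t: 3.8
tcp_pos: [0.4941, 0.1658, 0.2188]
orientation: [0.517, 0.856, -0.001, -0.001]
contact_force: [0.7, -0.2, 0.9]
gripper_width: 0.0852
```

Call:
send_rows:
  series: [85,0,0,0,0,85,0,0,0,0,85,0,0,0,0,85,0,0,0,0,85,0,0,0,0]

```text
t: 4.3
tcp_pos: [0.4957, 0.1632, 0.2223]
orientation: [0.52, 0.854, 0.001, 0.001]
contact_force: [-1.1, -0.6, -0.6]
gripper_width: 0.085
```

```bash
python3 - <<'E'
from h import *
s=arm.observe(); print({k:np.round(s[k],4).tolist() for k in("t","tcp_pos","orientation","dq","contact_force")})
cal=arm.get_calibration("wrist"); im,d=arm.camera("wrist")
W=cloud("wrist",d,cal); np.savez("w3.npz",im=im,d=d,W=W,**{k:np.array(cal[k]) for k in cal})
cv2.imwrite("pics/w3.png",im[...,::-1])
P=W[np.isfinite(W).all(-1)]
q=P[(abs(P[:,0]-.49)<.09)&(abs(P[:,1]-.155)<.09)&(P[:,2]>.085)&(P[:,2]<.0975)]
q2=P[(abs(P[:,0]-.49)<.09)&(abs(P[:,1]-.155)<.09)&(P[:,2]>.003)&(P[:,2]<.012)]
h,e=np.histogram(P[(abs(P[:,0]-.5)<.07)&(abs(P[:,1]-.16)<.06)][:,2],np.arange(0,.12,.003)); print(dict(zip(e.round(3).tolist(),h.tolist())))
print("bench",np.median(P[(abs(P[:,0]-.5)<.02)&(abs(P[:,1]-.25)<.02)][:,2]))
for nm,zz in(("rib",(.088,.0985)),("ledge",(.004,.009)),("platetop",(.1,.11))):
  k=P[(abs(P[:,0]-.49)<.09)&(abs(P[:,1]-.155)<.08)&(P[:,2]>zz[0])&(P[:,2]<zz[1])]
  r=cv2.minAreaRect((k[:,:2]*1000).astype(np.float32)); m=k.mean(0); C=np.cov((k[:,:2]-m[:2]).T); w,V=np.linalg.eigh(C); print(nm,len(k),k[:,2].mean(),r,"pca",m.round(4),np.degrees(np.arctan2(*V[::-1,1])))
E
```

```text
{'t': 4.3, 'tcp_pos': [0.4957, 0.1632, 0.2223], 'orientation': [0.5199, 0.8542, 0.0005, 0.0008], 'dq': [0.0048, 0.0016, 0.0045, 0.0027, 0.0003, -0.0025], 'contact_force': [-1.0917, -0.5805, -0.6237]}
{0.0: 1808, 0.003: 2507, 0.006: 2340, 0.009: 49, 0.012: 234, 0.015: 52, 0.018: 33, 0.021: 38, 0.024: 40, 0.027: 35, 0.03: 43, 0.033: 37, 0.036: 42, 0.039: 36, 0.042: 51, 0.045: 39, 0.048: 50, 0.051: 47, 0.054: 46, 0.057: 57, 0.06: 50, 0.063: 66, 0.066: 39, 0.069: 35, 0.072: 45, 0.075: 43, 0.078: 43, 0.081: 45, 0.084: 42, 0.087: 50, 0.09: 163, 0.093: 908, 0.096: 108, 0.099: 177, 0.102: 0, 0.105: 0, 0.108: 0, 0.111: 0, 0.114: 0}
bench -0.00027504650536473236
rib 1195 0.09429644090638184 ((504.210205078125, 177.32455444335938), (74.77377319335938, 38.644161224365234), 15.261951446533203) pca [0.5038 0.1709 0.0943] -151.56615551045417
ledge 4899 0.005969247320419457 ((481.22833251953125, 158.81173706054688), (108.60578155517578, 70.11763763427734), 28.61871337890625) pca [0.4797 0.1578 0.006 ] -150.9714731281164
platetop 85 0.10049349332573639 ((527.4022216796875, 183.97503662109375), (3.9194982051849365, 38.7574462890625), 28.691795349121094) pca [0.5276 0.184  0.1005] 117.76948724422813
```

View pics/w3.png

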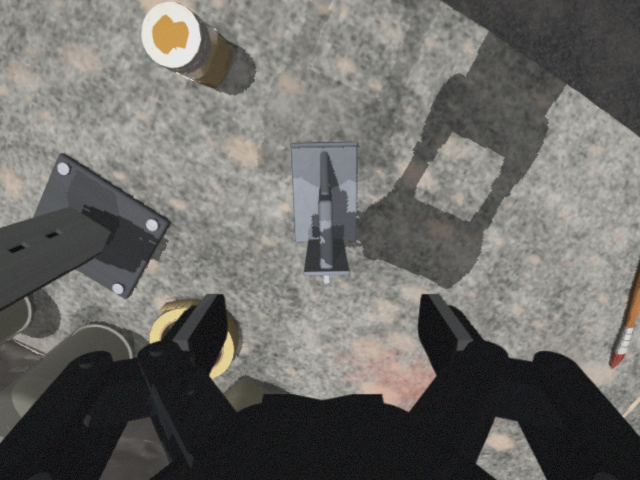

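The wrist picture shows the bracket between the fingers at (325,215), rib along the image's vertical and tab at (326,280). The ledge and plate fits agree: yaw 28.6°, grip at (494, 166). I'll grip 8 mm behind the grip point.

Call:
send_rows:
  series: [85,2.8,-8,30,-1.2,85,2.8,-8,65,-1.2,85,2.8,-8,100,-1.2,85,2.8,-8,130,-1.2,85,2.8,-8,148,-1.2]

```text
t: 4.85
tcp_pos: [0.4853, 0.1623, 0.0711]
orientation: [0.511, 0.86, -0.001, -0.001]
contact_force: [-0.3, 0.5, -0.0]
gripper_width: 0.0848
```

Call:
send_rows:
  series: [85,0,0,11,0,50,0,0,11,0,20,0,0,11,0,0,0,0,11,0,0,0,0,11,0]
  force: 80

```text
t: 5.35
tcp_pos: [0.4877, 0.163, 0.0636]
orientation: [0.51, 0.86, 0.001, 0.001]
contact_force: [-0.3, -0.5, -0.4]
gripper_width: 0.0275
```

Call:
send_rows:
  series: [0,0,0,0,0,0,0,0,0,0,0,0,0,0,0,0,0,0,0,0,0,0,0,0,0]

```text
t: 5.85
tcp_pos: [0.4874, 0.1628, 0.063]
orientation: [0.51, 0.86, 0.0, 0.001]
contact_force: [0.8, -1.4, 5.6]
gripper_width: 0.0107
```

```bash
cat > st.py <<'E'
from h import *
s=arm.observe(); print({k:np.round(s[k],4).tolist() for k in("t","tcp_pos","orientation","contact_force","moment","gripper_width")})
r=R.from_quat(s["orientation"]).as_matrix(); print("toolx yaw",np.degrees(np.arctan2(r[1,0],r[0,0])).round(2),"z",r[:,2].round(4))
E
python3 st.py
```

```text
{'t': 5.85, 'tcp_pos': [0.4874, 0.1628, 0.063], 'orientation': [0.5101, 0.8601, 0.0003, 0.0006], 'contact_force': [0.7842, -1.3689, 5.6057], 'moment': [-0.242, -0.0054, -0.0152], 'gripper_width': 0.0107}
toolx yaw 118.66 z [ 1.3e-03 -2.0e-04 -1.0e+00]
```

Call:
send_rows:
  series: [0,0,0,-15,0,0,0,0,-45,0,0,0,0,-80,0,0,0,0,-108,0,0,0,0,-120,0]

```text
t: 6.35
tcp_pos: [0.4873, 0.1632, 0.1841]
orientation: [0.51, 0.86, 0.001, 0.001]
contact_force: [0.8, -0.0, -3.5]
gripper_width: 0.0108
```

Call:
send_rows:
  series: [0,-25,-6,0,4,0,-70,-16,0,12,0,-115,-26,0,20,0,-160,-36,0,28,0,-195,-45,0,34]

```text
t: 6.85
tcp_pos: [0.5399, -0.0318, 0.1802]
orientation: [0.741, 0.671, -0.001, -0.001]
contact_force: [0.5, 0.4, -3.9]
gripper_width: 0.0108
```

Call:
send_rows:
  series: [0,-7,-10,0,1,0,-12,-14,0,2,0,-12,-14,0,2,0,-12,-14,0,2,0,-12,-14,0,2]

```text
t: 7.35
tcp_pos: [0.5256, -0.0394, 0.1822]
orientation: [0.75, 0.661, 0.0, -0.0]
contact_force: [-0.7, -0.9, -3.8]
gripper_width: 0.011
```

```bash
python3 st.py; python3 - <<'E'
from h import *
cal=arm.get_calibration("wrist"); im,d=arm.camera("wrist")
W=cloud("wrist",d,cal); np.savez("w4.npz",im=im,d=d,W=W,**{k:np.array(cal[k]) for k in cal})
im2,d2=arm.camera("scene"); np.savez("scene4.npz",im=im2,d=d2,W=cloud("scene",d2))
im3,d3=arm.camera("top"); np.savez("top4.npz",im=im3,d=d3,W=cloud("top",d3))
a=im; b=cv2.resize(im2[140:260,270:430],None,fx=4,fy=4,interpolation=cv2.INTER_CUBIC)
cv2.imwrite("pics/w4.png",a[...,::-1]); cv2.imwrite("pics/s4.png",b[...,::-1])
E
```

```text
{'t': 7.35, 'tcp_pos': [0.5256, -0.0394, 0.1822], 'orientation': [0.7503, 0.6611, 0.0001, -0.0001], 'contact_force': [-0.7369, -0.902, -3.8011], 'moment': [0.0653, 0.0355, -0.009], 'gripper_width': 0.011}
toolx yaw 82.76 z [-1.e-04  3.e-04 -1.e+00]
```

View pics/s4.png

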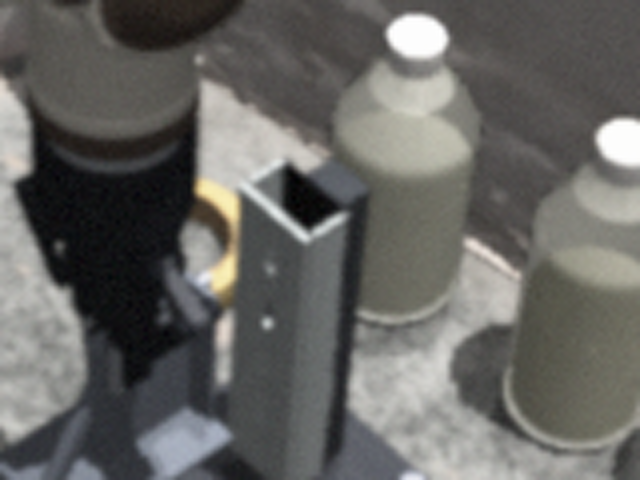

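View pics/w4.png

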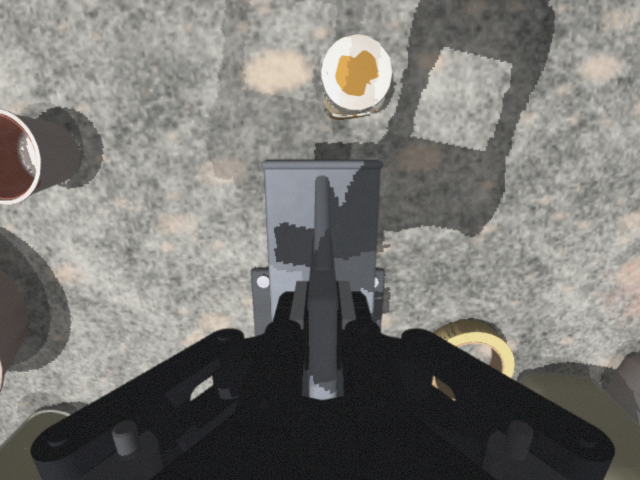

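Scene: the held bracket sits in front of the upright, still clear. Wrist: the ledge looks level and square at (325,230). Now the bracket's pose in the hand.

```bash
python3 - <<'E'
from h import *
f=np.load("w4.npz"); W=f["W"]; s=arm.observe()
T=R.from_quat(s["orientation"]).as_matrix(); p=np.array(s["tcp_pos"])
L=(W-p)@T  # tool coords
# ledge top expected tool z = .063-.006+... 
m=np.isfinite(L).all(-1)&(abs(L[...,0])<.045)&(L[...,1]<.06)&(L[...,1]>-.1)&(L[...,2]>.045)&(L[...,2]<.068)
q=L[m]; A=np.c_[q[:,:2],np.ones(len(q))]; c,*_=np.linalg.lstsq(A,q[:,2],rcond=None)
for _ in range(3):
    k=abs(A@c-q[:,2])<.002; c,*_=np.linalg.lstsq(A[k],q[k,2],rcond=None)
print("plane (tool) slopes x,y deg",np.degrees(c[:2]).round(2),"z0",c[2].round(4),k.sum())
q=q[k]; print("min/max",np.percentile(q,[.5,99.5],axis=0).round(4))
# ledge side edges as function of y
for y0 in np.arange(-.075,-.0,.012):
    b=q[(q[:,1]>y0)&(q[:,1]<y0+.012)]; print(round(y0,3),len(b),b[:,0].min().round(4) if len(b) else'',b[:,0].max().round(4) if len(b) else '')
# upright face from this view & top view 
for n in("w4","scene4","top4"):
    P=np.load(n+".npz")["W"].reshape(-1,3);P=P[np.isfinite(P).all(1)]
    u=np.array([.9917,-.1288,0]); yv=np.array([.1288,.9917,0])
    k=P[(abs(P@yv-.0235)<.027)&(abs(P@u-.621)<.02)&(P[:,2]>.02)]
    if len(k)>50:
        t=k[(abs(k@u-.623)<.004)]; print(n,"face s",np.median((k@u)[abs(k@u-.621)<.006]).round(4),"y range",np.percentile(k@yv,[1,99]).round(4),"top z",np.percentile(t[:,2],[95,98,99,99.8]).round(4))
E
```

```text
plane (tool) slopes x,y deg [0.24 0.19] z0 0.0572 11435
min/max [[-0.0347 -0.062   0.0553]
 [ 0.0344  0.0367  0.0588]]
-0.075 0  
-0.063 1212 -0.035 0.0348
-0.051 2004 -0.0352 0.0348
-0.039 1873 -0.0352 0.0348
-0.027 1754 -0.0351 0.0348
-0.015 1589 -0.0351 0.0348
-0.003 1449 -0.0351 0.0347
scene4 face s 0.6209 y range [-0.002   0.0493] top z [0.2327 0.2358 0.2365 0.2381]
```

Call:
send_rows:
  series: [0,-3,8,2,0,0,-5,18,4,0,0,-5,28,4.2,0,0,-5,31,4.2,0,0,-5,31,4.2,0]
  force: 100

```text
t: 8.0
tcp_pos: [0.5563, -0.0496, 0.178]
orientation: [0.751, 0.66, -0.0, -0.0]
contact_force: [-0.1, 0.7, -3.9]
gripper_width: 0.0113
```

```bash
cat >> st.py <<'E'
p=s["tcp_pos"]; u=np.array([.9917,-.1288,0]); y=np.array([.1288,.9917,0])
print("gap rear-face mm",((.621-p@u-.048)*1e3).round(2),"lateral mm",((p@y-.0236)*1e3).round(2),"grip z",((p[2]+.0169)*1e3).round(2),"F u,y,z",[round(float(np.array(s["contact_force"])@v),1) for v in(u,y,np.array([0,0,1.]))])
E
python3 st.py
```

```text
{'t': 8.0, 'tcp_pos': [0.5563, -0.0496, 0.178], 'orientation': [0.751, 0.6603, -0.0, -0.0001], 'contact_force': [-0.0797, 0.6601, -3.9277], 'moment': [0.0072, 0.0634, 0.0204], 'gripper_width': 0.0113}
toolx yaw 82.65 z [-2.e-04  1.e-04 -1.e+00]
gap rear-face mm 14.89 lateral mm -1.09 grip z 194.88 F u,y,z [-0.2, 0.6, -3.9]
```

Call:
send_rows:
  series: [0,1,0.5,0,0,0,1,1.5,0,0,0,1,2.5,0,0,0,1,3.5,0,0,0,1,4.5,0,0]

```text
t: 8.5
tcp_pos: [0.5604, -0.049, 0.1782]
orientation: [0.751, 0.66, 0.0, 0.0]
contact_force: [0.1, -0.4, -2.7]
gripper_width: 0.0104
```

Call:
send_rows:
  series: [0,0,0.6,0,0,0,0,1.2,0,0,0,0,1.8,0,0,0,0,2,0,0,0,0,2,0,0]

```text
t: 9.0
tcp_pos: [0.5623, -0.0492, 0.1781]
orientation: [0.751, 0.66, -0.0, -0.0]
contact_force: [-0.1, -0.4, -3.1]
gripper_width: 0.0103
```

```bash
python3 st.py
```

```text
{'t': 9.0, 'tcp_pos': [0.5623, -0.0492, 0.1781], 'orientation': [0.7509, 0.6604, -0.0, -0.0], 'contact_force': [-0.1028, -0.3529, -3.1147], 'moment': [0.064, 0.0588, -0.0312], 'gripper_width': 0.0103}
toolx yaw 82.65 z [-0.  0. -1.]
gap rear-face mm 9.0 lateral mm 0.01 grip z 194.98 F u,y,z [-0.1, -0.4, -3.1]
```

Call:
send_rows:
  series: [0,0,0.6,0,0,0,0,1.2,0,0,0,0,1.8,0,0,0,0,2.4,0,0,0,0,2.4,0,0]

```text
t: 9.5
tcp_pos: [0.5648, -0.0496, 0.1781]
orientation: [0.751, 0.66, -0.0, 0.0]
contact_force: [0.2, -0.0, -3.8]
gripper_width: 0.0106
```

Call:
send_rows:
  series: [0,0,0.6,0,0,0,0,1.2,0,0,0,0,1.8,0,0,0,0,2.4,0,0,0,0,2.4,0,0]

```text
t: 10.0
tcp_pos: [0.5671, -0.0499, 0.1781]
orientation: [0.751, 0.66, -0.0, 0.0]
contact_force: [-0.2, 1.1, -2.9]
gripper_width: 0.0107
```

```bash
python3 st.py
```

```text
{'t': 10.0, 'tcp_pos': [0.5671, -0.0499, 0.1781], 'orientation': [0.7509, 0.6604, -0.0, 0.0], 'contact_force': [-0.187, 1.0703, -2.8819], 'moment': [0.0341, 0.0299, 0.0405], 'gripper_width': 0.0107}
toolx yaw 82.66 z [-0. -0. -1.]
gap rear-face mm 4.14 lateral mm 0.01 grip z 194.96 F u,y,z [-0.3, 1.0, -2.9]
```

Gap is down to 4 mm with no force, so the tabs are in the slots. I'll continue until the plate touches.

Call:
send_rows:
  series: [0,0,0.5,0,0,0,0,1,0,0,0,0,1.5,0,0,0,0,2,0,0,0,0,2.3,0,0]

```text
t: 10.5
tcp_pos: [0.5694, -0.0501, 0.1781]
orientation: [0.751, 0.66, 0.0, 0.0]
contact_force: [0.8, -0.0, -4.1]
gripper_width: 0.0107
```

Call:
send_rows:
  series: [0,0,0.4,0,0,0,0,0.8,0,0,0,0,1.2,0,0,0,0,1.4,0,0,0,0,1.4,0,0]

```text
t: 11.0
tcp_pos: [0.5708, -0.0503, 0.1781]
orientation: [0.751, 0.66, -0.0, 0.0]
contact_force: [0.7, -0.3, -2.1]
gripper_width: 0.0107
```

```bash
python3 st.py
```

```text
{'t': 11.0, 'tcp_pos': [0.5708, -0.0503, 0.1781], 'orientation': [0.7509, 0.6604, -0.0, 0.0], 'contact_force': [0.6909, -0.3466, -2.1329], 'moment': [0.0052, 0.0005, -0.0419], 'gripper_width': 0.0107}
toolx yaw 82.66 z [ 0. -0. -1.]
gap rear-face mm 0.46 lateral mm 0.02 grip z 195.02 F u,y,z [0.7, -0.3, -2.1]
```

Call:
send_rows:
  series: [0,0,0.3,0,0,0,0,0.6,0,0,0,0,0.8,0,0,0,0,0.8,0,0,0,0,0.8,0,0]

```text
t: 11.5
tcp_pos: [0.5709, -0.0503, 0.178]
orientation: [0.751, 0.66, -0.001, -0.001]
contact_force: [-5.5, 0.8, -0.9]
gripper_width: 0.0104
```

Plate contact is at 5.5 N. Now I'll push down gently.

Call:
send_rows:
  series: [0,0,-0.2,0.6,0,0,0,-0.2,1.2,0,0,0,-0.2,1.8,0,0,0,-0.2,2.4,0,0,0,-0.2,3,0]
  force: 120

```text
t: 12.0
tcp_pos: [0.5709, -0.0503, 0.1753]
orientation: [0.751, 0.66, -0.0, -0.0]
contact_force: [-5.9, 0.5, 0.4]
gripper_width: 0.0105
```

Call:
send_rows:
  series: [0,0,0,0.5,0,0,0,0,1,0,0,0,0,1.5,0,0,0,0,2,0,0,0,0,2.5,0]

```text
t: 12.5
tcp_pos: [0.5709, -0.0503, 0.1744]
orientation: [0.751, 0.66, -0.0, -0.0]
contact_force: [-9.9, 2.7, 8.2]
gripper_width: 0.0105
```

```bash
python3 st.py
```

```text
{'t': 12.5, 'tcp_pos': [0.5709, -0.0503, 0.1744], 'orientation': [0.7509, 0.6604, -0.0005, -0.0003], 'contact_force': [-9.8978, 2.679, 8.2099], 'moment': [0.216, 1.3631, -0.1495], 'gripper_width': 0.0105}
toolx yaw 82.66 z [-1.e-03 -2.e-04 -1.e+00]
gap rear-face mm 0.34 lateral mm 0.01 grip z 191.26 F u,y,z [-10.2, 1.4, 8.2]
```

Call:
send_rows:
  series: [0,0,-0.4,0.3,0,0,0,-0.4,0.6,0,0,0,-0.4,0.9,0,0,0,-0.4,1.2,0,0,0,-0.4,1.2,0]

```text
t: 13.0
tcp_pos: [0.5709, -0.0503, 0.1731]
orientation: [0.751, 0.66, -0.0, 0.0]
contact_force: [-7.6, 1.1, 6.2]
gripper_width: 0.0104
```

Call:
send_rows:
  series: [0,0,0,0.3,0,0,0,0,0.6,0,0,0,0,0.9,0,0,0,0,1.2,0,0,0,0,1.2,0]

```text
t: 13.5
tcp_pos: [0.5709, -0.0504, 0.1718]
orientation: [0.751, 0.66, -0.0, 0.0]
contact_force: [-8.2, 1.9, 7.6]
gripper_width: 0.0104
```

```bash
python3 st.py
```

```text
{'t': 13.5, 'tcp_pos': [0.5709, -0.0504, 0.1718], 'orientation': [0.7509, 0.6604, -0.0001, 0.0001], 'contact_force': [-8.1627, 1.9198, 7.5957], 'moment': [0.1156, 1.0381, -0.0541], 'gripper_width': 0.0104}
toolx yaw 82.66 z [ 1.e-04 -3.e-04 -1.e+00]
gap rear-face mm 0.32 lateral mm 0.0 grip z 188.74 F u,y,z [-8.3, 0.9, 7.6]
```

Moving steadily at about 8 N, so the keeper is sliding. Continue.

Call:
send_rows:
  series: [0,0,0,0.4,0,0,0,0,0.8,0,0,0,0,1.2,0,0,0,0,1.6,0,0,0,0,1.6,0]

```text
t: 14.0
tcp_pos: [0.5709, -0.0504, 0.1702]
orientation: [0.751, 0.66, -0.0, 0.0]
contact_force: [-7.9, 0.5, 6.9]
gripper_width: 0.0103
```

Call:
send_rows:
  series: [0,0,0,0.4,0,0,0,0,0.8,0,0,0,0,1.2,0,0,0,0,1.6,0,0,0,0,1.6,0]

```text
t: 14.5
tcp_pos: [0.5709, -0.0503, 0.1686]
orientation: [0.751, 0.66, -0.0, 0.0]
contact_force: [-6.9, 0.8, 7.1]
gripper_width: 0.0101
```

```bash
python3 st.py
```

```text
{'t': 14.5, 'tcp_pos': [0.5709, -0.0503, 0.1686], 'orientation': [0.7509, 0.6604, -0.0001, 0.0001], 'contact_force': [-6.8637, 0.8167, 7.0854], 'moment': [0.1234, 1.0524, -0.0541], 'gripper_width': 0.0101}
toolx yaw 82.66 z [ 0.e+00 -3.e-04 -1.e+00]
gap rear-face mm 0.32 lateral mm 0.01 grip z 185.52 F u,y,z [-6.9, -0.1, 7.1]
```

Call:
send_rows:
  series: [0,0,0,0.3,0,0,0,0,0.6,0,0,0,0,0.9,0,0,0,0,1.2,0,0,0,0,1.2,0]

```text
t: 15.0
tcp_pos: [0.5709, -0.0504, 0.1681]
orientation: [0.751, 0.66, -0.0, 0.0]
contact_force: [-10.1, 1.5, 10.7]
gripper_width: 0.0101
```

Call:
send_rows:
  series: [0,0,0,0.2,0,0,0,0,0.4,0,0,0,0,0.6,0,0,0,0,0.8,0,0,0,0,0.8,0]

```text
t: 15.5
tcp_pos: [0.571, -0.0504, 0.168]
orientation: [0.751, 0.66, -0.0, 0.0]
contact_force: [-11.8, 2.1, 15.5]
gripper_width: 0.0105
```

```bash
python3 st.py
```

```text
{'t': 15.5, 'tcp_pos': [0.571, -0.0504, 0.168], 'orientation': [0.7509, 0.6604, -0.0001, 0.0002], 'contact_force': [-11.7537, 2.1175, 15.4883], 'moment': [0.2988, 1.6787, -0.1025], 'gripper_width': 0.0105}
toolx yaw 82.67 z [ 1.e-04 -6.e-04 -1.e+00]
gap rear-face mm 0.3 lateral mm -0.02 grip z 184.94 F u,y,z [-11.9, 0.6, 15.5]
```

Stopped: 0.8 mm of command gave only 0.1 mm of travel, at 15.5 N, 10.1 mm down in all, which is within the stated 8–12 mm. I'll relax and release.

Call:
send_rows:
  series: [0,0,0,0.3,0,0,0,-0.1,-0.5,0,0,0,-0.2,-1.2,0,0,0,-0.2,-1.8,0,0,0,-0.2,-2.2,0]

```text
t: 16.0
tcp_pos: [0.5709, -0.0504, 0.1681]
orientation: [0.751, 0.66, 0.0, 0.0]
contact_force: [-5.2, 1.2, 2.0]
gripper_width: 0.0104
```

```bash
python3 st.py
```

```text
{'t': 16.0, 'tcp_pos': [0.5709, -0.0504, 0.1681], 'orientation': [0.7509, 0.6604, 0.0001, 0.0003], 'contact_force': [-5.1553, 1.2316, 1.9606], 'moment': [0.0943, 0.6482, -0.0435], 'gripper_width': 0.0104}
toolx yaw 82.66 z [ 6.e-04 -3.e-04 -1.e+00]
gap rear-face mm 0.32 lateral mm -0.01 grip z 185.0 F u,y,z [-5.3, 0.6, 2.0]
```

Call:
send_rows:
  series: [14,0,-0.2,-0.3,0,22,0,-0.3,-0.3,0,35,0,-0.3,-0.3,0,50,0,-0.3,-0.3,0,50,0,-0.3,-0.3,0]
  force: 20

```text
t: 16.5
tcp_pos: [0.5706, -0.0503, 0.1675]
orientation: [0.751, 0.66, 0.0, 0.0]
contact_force: [0.4, -0.2, 0.0]
gripper_width: 0.0498
```

```bash
python3 st.py
```

```text
{'t': 16.5, 'tcp_pos': [0.5706, -0.0503, 0.1675], 'orientation': [0.751, 0.6603, 0.0001, 0.0001], 'contact_force': [0.414, -0.1783, 0.018], 'moment': [0.0359, -0.0037, 0.0225], 'gripper_width': 0.0498}
toolx yaw 82.65 z [ 4.e-04 -1.e-04 -1.e+00]
gap rear-face mm 0.62 lateral mm -0.0 grip z 184.42 F u,y,z [0.4, -0.1, 0.0]
```

Call:
send_rows:
  series: [50,0,0,-15,0,50,0,0,-45,0,50,0,-5,-85,0,50,0,-25,-120,0,50,0,-55,-145,0]

```text
t: 17.0
tcp_pos: [0.5167, -0.0436, 0.3167]
orientation: [0.751, 0.66, 0.001, 0.002]
contact_force: [-0.9, -0.8, 0.9]
gripper_width: 0.05
```

Call:
send_rows:
  series: [50,0,-30,-15,0,50,0,-45,-30,0,50,0,-50,-30,0,50,0,-50,-30,0,50,0,-50,-30,0]

```text
t: 17.5
tcp_pos: [0.4665, -0.0369, 0.3417]
orientation: [0.751, 0.66, -0.0, -0.0]
contact_force: [1.6, -0.1, 0.0]
gripper_width: 0.0501
```

```bash
python3 st.py; python3 - <<'E'
from h import *
cal=arm.get_calibration("wrist"); im,d=arm.camera("wrist"); W=cloud("wrist",d,cal)
im2,d2=arm.camera("scene"); W2=cloud("scene",d2)
for c in("scene",):
  for l in ("cup_b","pigment_ochre","masking_tape"): print(l,[np.round(x["location"],3).tolist() for x in arm.spot_in(c,l)[:1]])
cv2.imwrite("pics/fin.png",np.hstack([cv2.resize(im[130:430,170:470],(400,400)),cv2.resize(im2[140:290,270:420],(400,400))])[...,::-1])
u=np.array([.9917,-.1288,0]); y=np.array([.1288,.9917,0])
for nm,Q in(("w",W),("s",W2)):
  P=Q.reshape(-1,3);P=P[np.isfinite(P).all(1)]; L=np.c_[P@u-.621,P@y-.0236,P[:,2]]
  k=L[(L[:,0]>-.13)&(L[:,0]<-.01)&(abs(L[:,1])<.05)&(L[:,2]>.1)&(L[:,2]<.118)]
  A=np.c_[k[:,:2],np.ones(len(k))]
  if len(k)>50:
    c,*_=np.linalg.lstsq(A,k[:,2],rcond=None); r=cv2.minAreaRect((k[:,:2]*1000).astype(np.float32))
    print(nm,len(k),"slopes",c[:2].round(3),"z at mid",(c@[-.055,0,1]).round(4),r)
E
```

```text
{'t': 17.5, 'tcp_pos': [0.4665, -0.0369, 0.3417], 'orientation': [0.751, 0.6603, -0.0002, -0.0005], 'contact_force': [1.6043, -0.0532, 0.0393], 'moment': [-0.0064, -0.0215, 0.0452], 'gripper_width': 0.0501}
toolx yaw 82.65 z [-1.e-03  4.e-04 -1.e+00]
gap rear-face mm 105.65 lateral mm -0.09 grip z 358.6 F u,y,z [1.6, 0.2, 0.0]
cup_b [[0.439, -0.295, 0.036]]
pigment_ochre [[0.409, -0.017, 0.073]]
masking_tape [[0.711, 0.105, 0.019]]
w 3744 slopes [-0.003 -0.007] z at mid 0.11 ((-60.684837341308594, -0.3781890869140625), (101.2928466796875, 70.08583068847656), 0.009869778528809547)
s 956 slopes [0.004 0.001] z at mid 0.1099 ((-61.4106330871582, 0.17203903198242188), (101.8687973022461, 71.46617126464844), 0.8238751888275146)
```

View pics/fin.png

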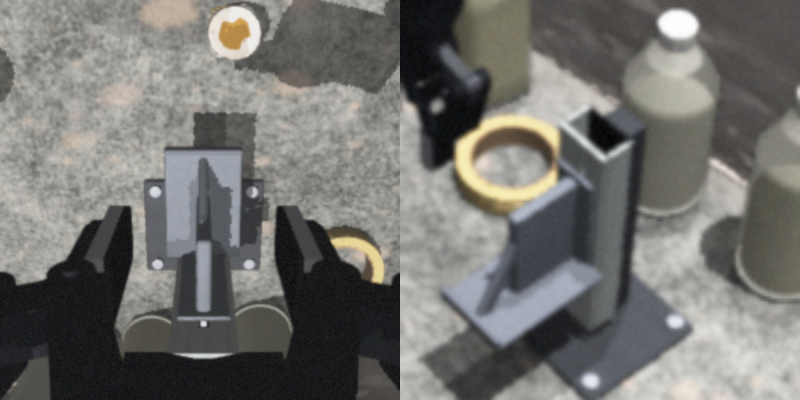

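The bracket hangs flush, level and square, with the ledge top at 110 mm (grip about 184 mm). Handing in.

```bash
python3 -c "
from rig import arm
print(arm.sign_off())"
```

```text
the job is handed in; nothing more can be done
None
```

The bracket is hanging on the top two slots and I've handed the job in. The run took about 17.5 s of the 72 s. The sign-off gives no verdict.

**What I did:** I gripped the rib 8 mm behind the grip point and slid the tabs into the slots until the back plate touched the face, at about 6 N. I then pushed down 10.1 mm. It slid steadily at 7–8 N, and stopped with the force sensor at 15.5 N. The sensor already read about -3 N from the bracket's weight, so the real push at the end was about 18 N, slightly over the advised 15 N. I then eased off, let go and backed away.

**Last checks:**
- **Position:** the grip point is about 184 mm above the bench. The rear face is within about 2 mm of the slotted face, and the bracket is centred within 0.4 mm.
- **Level and square:** it is within 0.01 rad of level and 0.02 rad of square to the face.
- **Bystanders:** the cup, jar and tape roll are where they were, to within 8 mm (the locator is good to about 4 mm).
- **Robot:** it is well clear and reads almost no force.

**Not confirmed or disagreeing:**
- **Keeper:** its position can't be read directly. I infer about 7 mm from the steady sliding force and the hard stop.
- **Channel height:** the cameras put the channel's top anywhere from 235 to 241 mm. The measured slot height of 200 mm still let the tabs in first time.

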